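# Unstack the spice tins onto their coasters

### The job

Take the stack of four round metal tins apart and stand each tin, lid up, down in the recess of the wooden coaster of its own size: the largest tin in the largest coaster, the second largest in the second largest, and so on down to the smallest. Keep the tins upright, do not disturb the mug and the red-capped jar standing behind, and leave all four tins standing free.

Things in the scene. Friction and masses are not known exactly. Their poses are not given: they have to be found in the camera images.
- tin_xl: the largest of four plain round lidded metal tins: a rigid closed cylinder, 66 mm in diameter, 44 mm high, with flat top and bottom; at the start at the bottom of the stack, standing on the worktop. Origin at the centre of its underside, z up through the lid.
- tin_l: the second largest of four plain round lidded metal tins: a rigid closed cylinder, 53 mm in diameter, 40 mm high, with flat top and bottom; at the start on the largest tin. Origin at the centre of its underside, z up through the lid.
- tin_m: the second smallest of four plain round lidded metal tins: a rigid closed cylinder, 40 mm in diameter, 36 mm high, with flat top and bottom; at the start on the second largest tin. Origin at the centre of its underside, z up through the lid.
- tin_s: the smallest of four plain round lidded metal tins: a rigid closed cylinder, 27 mm in diameter, 34 mm high, with flat top and bottom; at the start at the top of the stack. Origin at the centre of its underside, z up through the lid.
- dish_xl: the largest of four round pale wooden coasters, fixed to the worktop: 100 mm across outside, 10 mm high over all, with a round recess 84 mm across and 5 mm deep (recess floor 5 mm above the worktop). Made for the 66 mm tin, which stands in it with 9 mm to spare all round. Origin at the centre of its underside, z up.
- dish_l: the second largest of four round pale wooden coasters, fixed to the worktop: 87 mm across outside, 10 mm high over all, with a round recess 71 mm across and 5 mm deep (recess floor 5 mm above the worktop). Made for the 53 mm tin, which stands in it with 9 mm to spare all round. Origin at the centre of its underside, z up.
- dish_m: the second smallest of four round pale wooden coasters, fixed to the worktop: 74 mm across outside, 10 mm high over all, with a round recess 58 mm across and 5 mm deep (recess floor 5 mm above the worktop). Made for the 40 mm tin, which stands in it with 9 mm to spare all round. Origin at the centre of its underside, z up.
- dish_s: the smallest of four round pale wooden coasters, fixed to the worktop: 61 mm across outside, 10 mm high over all, with a round recess 45 mm across and 5 mm deep (recess floor 5 mm above the worktop). Made for the 27 mm tin, which stands in it with 9 mm to spare all round. Origin at the centre of its underside, z up.
- flower_mug: bystander: white mug, 92 mm across, 95 mm high, standing behind the work. Origin on its underside.
- red_cap_jar: bystander: small glass jar with a red cap, 45 mm across, 109 mm high, standing behind the work. Origin at the centre of its underside.
Things that resemble listed ones, but are neither listed nor needed, are in the scene too. What is shaped like the tin_l but green, orange or yellow is not meant.

How it is judged (in metres and radians):
At the end, for the whole second after the job is handed in: each tin stands upright (within 0.1 rad) and at rest on the recess floor of the coaster of its own size (underside within 3 mm of the floor's height, centre within 11.5 mm of the coaster's centre), released (horizontal distance between tin_xl and dish_xl below 0.0115 m and z of tin_xl in the frame of dish_xl between 0.002 and 0.008 m and angle between each of tin_xl, tin_l, tin_m, tin_s's own z axis and vertical below 0.1 rad and linear speed of each of tin_xl, tin_l, tin_m, tin_s below 0.02 m/s and horizontal distance between tin_l and dish_l below 0.0115 m and z of tin_l in the frame of dish_l between 0.002 and 0.008 m and horizontal distance between tin_m and dish_m below 0.0115 m and z of tin_m in the frame of dish_m between 0.002 and 0.008 m and horizontal distance between tin_s and dish_s below 0.0115 m and z of tin_s in the frame of dish_s between 0.002 and 0.008 m); the robot touches nothing.
It fails at once if a tin is tipped over (more than about 35 degrees) (angle between any of tin_xl, tin_l, tin_m, tin_s's own z axis and vertical above 0.6 rad).
It fails at once if the mug is pushed more than 25 mm or knocked over (distance of flower_mug from where it was at the start of the episode above 0.025 m or angle between flower_mug's own z axis and vertical above 0.4 rad).
It fails at once if the red-capped jar is pushed more than 25 mm or knocked over (distance of red_cap_jar from where it was at the start of the episode above 0.025 m or angle between red_cap_jar's own z axis and vertical above 0.4 rad).
It also fails if it takes over 128 s, if anything falls off the work surface, if the arm or the gripper's body presses on something with over 40 N, if the wrist force passes 120 N, or if a joint passes its speed limit or range.

### The arm

A 6-joint arm with a two-finger parallel gripper is mounted at the origin on a cart in front of the work surface, level with it; the furniture and walls round the work are solid. World frame = base frame: x ahead of the robot, y to its left, z up, the work surface at z = 0. Lengths are in m, angles in degrees, forces in N, time in s.
With the tool pointing down it reaches from about 0.35 to 0.975 m from the base axis. Payload 4.9 kg.
Tool frame: the origin (TCP) lies at the very end of the fingers, on their centre line; the grasp point (between the pads) lies 19 mm behind it; z points along the fingers, y is the line along which they close (so a half turn about z gives the same grasp; the last joint's range is limited). The gripper opens to 85 mm and grips with 20 to 120 N. Pads are 22 mm wide; open, the fingers measure 114 mm over their backs; the gripper's body (76 mm by 85 mm) begins 54 mm behind the grasp point. The pads swing forward as they close: fully open they stand 13 mm farther back than shut.
Start: joints at [58.728, 3.019, 92.412, -0, 84.569, -6.818], TCP at [0.259, 0.569, 0.231] pointing down, gripper open.
Joint ranges: [-172.51, 172.51], [-57.92, 126.97], [3.15, 148.05], [-58.71, 238.71], [5.1, 150.11], [-179.66, 179.66]. Speed limits (degrees/s): [147.25, 147.25, 180, 180, 180, 180].

### API

Orientations are given as [roll, pitch, yaw] about the fixed x, y, z axes, in that order (R = Rz(yaw) Ry(pitch) Rx(roll)).
In Python, from plant import * gives the robot as it stands.
- The arm moves only by the shell command python3 -m pendant 'ROWS' [OPENING] [FORCE]. ROWS is JSON, a list that holds one entry, the list of rows, each a list of 4 numbers: the shift along the tool's x, y, z in mm, then the turn about the tool's z in degrees. In form: [[[dx, dy, dz, spin], ...]]. A call has 1 to 12 rows; each row shifts and turns the commanded pose from where the row before left it, along the tool's axes as they then stand; what a row does not reach is not made up. A row lasts 1/12 s, in which the tool goes at most 41.7 mm and 7.16 degrees, less where a joint would pass 70% of its speed; a pose out of reach is approached as far as the arm can. A call is refused whole if a number of a shift passes 41.7 or a number of a turn 7.16, either way. A call with a gripper value outside its range is refused whole. OPENING is the finger opening in mm, from 0 to 85.4, set as the call begins (- or left out, the last holds). The fingers move at their own pace and stop on an object; FORCE is the grip in N (left out, the last holds). Time passes only in rows, so rows that do not move let the fingers close. It gives the time, the measured TCP pose, the force, the opening and the grip force at its end, in the units of the state.
- read_state(): the state, without advancing time (a new reading comes with each control period).
- camera(name): name is "scene" or "top" or "wrist"; returns the picture (400x640x3 uint8, red, green, blue); there is no depth.
- camera_params(name): a dict with "fx", "fy", "cx", "cy" (pixels), "extrinsics" (4x4, takes a point from world to camera coordinates); the wrist camera has in their place "T_tool_cam" (4x4, takes a point from camera to tool coordinates, whose origin is the TCP and whose axes are the flange's). Camera axes: x right, y up, looking along -z (the intrinsics and any distortion apply to the point x, -y, -z); pixel columns grow to the right and rows downward; lengths in m; the calibration is good to about 2 mm. A picture is of the moment at which its call begins: read the wrist's pose just before it. camera_params takes no time and is no camera call.
- hand_in(): hands the job in; it is judged then, once.
Trained networks look in the newest picture that a camera, given by its name, has taken for a name from the list of things; names that differ only in an ending like _2 or _b are one class to them, and where a whole thing is asked for, a point or a joint stands for the part that bears it (a point fixed in the world has none). Each returns a list of dicts, best first, with "conf" (0 to 1); they miss things now and then, are a little off and sometimes report something else, mostly with a low value. They report only what shows in the picture. A call takes as long as a camera call. They do not tell look-alikes from the thing itself.
- trace(camera, thing): "region" (400x640 bool, what is visible of it) and "extent" ([left, top, width, height] in pixels, round what is visible of it).
The state is a dict: "t": time; "joint_pos": joint angles; "joint_vel": joint speeds; "joint_efforts": joint torques, N m; "position": TCP position; "orientation": TCP orientation; "force": force on the tool from outside, world axes, zero at the start; "ft_torque": the same for the moment, N m; "opening": opening from 0.0 (shut) to 1.0 (fully open); "finger_force": force on a finger pad.
Only numpy, scipy, OpenCV 4.12 (cv2) and the standard library are available. Lean on these libraries where they do the work, as an engineer would, in place of code of your own. Each camera call takes 0.05 s, during which the arm holds its last target. There are 200 camera calls.

## Working session

There is one attempt and no reset: what is moved stays moved. The work goes in short steps, Python scripts to look and compute and a shell command to move; the robot and the scene stay as the last step left them, time stands still between calls to the robot, and variables do not carry over. Pictures are saved under pics/ and viewed, at most 14 in all, crops included, and the job is handed in when it is done.

```bash
mkdir -p pics
python3 - <<'E'
from plant import *
import cv2
s=read_state();print(s)
for n in("scene","top"):
    cv2.imwrite(f"pics/{n}0.png",camera(n)[:,:,::-1])
    p=camera_params(n);print(n,p)
print(camera_params("wrist"))
for n in ("top","scene"):
  for k in "tin_xl tin_l tin_m tin_s dish_xl dish_l dish_m dish_s flower_mug red_cap_jar".split():
    print(n,k,[(round(d["conf"],2),d["extent"]) for d in trace(n,k)][:5])
E
```

```text
{'t': 0.0, 'joint_pos': array([ 5.87296137e+01,  3.05633393e+00,  9.24892166e+01,  4.23027689e-04,
        8.45696867e+01, -6.81952121e+00]), 'joint_vel': array([ 0.02278107, -0.06139916,  0.00071051, -0.03261676, -0.15384374,
        0.0045591 ]), 'joint_efforts': array([ 9.44128733e-04, -3.93686306e+01, -3.70179141e+01,  1.20095306e-04,
        7.04934428e-03, -1.90685569e-05]), 'position': array([0.25838984, 0.56842174, 0.23010301]), 'orientation': array([-1.79885628e+02, -1.41015922e-02,  1.55549080e+02]), 'force': array([-0.30081814, -0.4486762 , -0.34122963]), 'ft_torque': array([-0.00433686,  0.03713505, -0.05289186]), 'finger_force': 0.0, 'opening': 1.000226197838482}
scene {'fx': 405.29793669121284, 'fy': 405.29793669121284, 'cx': 316.9278897876087, 'cy': 198.17457484401558, 'extrinsics': array([[-0.88166366, -0.47178267, -0.00950348,  0.51899778],
       [ 0.17412294, -0.34398598,  0.92268892, -0.15993007],
       [-0.4385777 ,  0.81184652,  0.38542812, -0.95477704],
       [ 0.        ,  0.        ,  0.        ,  1.        ]])}
top {'fx': 396.66602599090425, 'fy': 396.6660
[... 2259 characters left out ...]
0.4, 29.6, 23.4]), (0.55, [291.3, 292.7, 32.3, 34.2]), (0.55, [362.0, 251.1, 24.5, 26.2]), (0.53, [338.4, 240.4, 16.2, 23.5])]
scene tin_s [(0.78, [388.5, 216.5, 20.2, 23.6]), (0.68, [331.8, 260.4, 29.6, 23.4]), (0.55, [291.3, 292.7, 32.3, 34.2]), (0.55, [362.0, 251.1, 24.5, 26.2]), (0.53, [338.4, 240.4, 16.2, 23.5])]
scene dish_xl []
scene dish_l [(0.69, [385.9, 196.1, 14.6, 10.6]), (0.6, [275.2, 250.3, 20.4, 16.9])]
scene dish_m [(0.69, [385.9, 196.1, 14.6, 10.6]), (0.6, [275.2, 250.3, 20.4, 16.9])]
scene dish_s [(0.69, [385.9, 196.1, 14.6, 10.6]), (0.6, [275.2, 250.3, 20.4, 16.9])]
scene flower_mug [(0.82, [250.4, 186.2, 37.9, 43.0])]
scene red_cap_jar [(0.79, [285.0, 174.7, 19.2, 26.3])]
```

Run:
```python
import cv2
a=cv2.imread("pics/top0.png")[110:290,190:450];cv2.imwrite("pics/top0c.png",cv2.resize(a,None,fx=3,fy=3,interpolation=2))
a=cv2.imread("pics/scene0.png")[160:340,220:450];cv2.imwrite("pics/scene0c.png",cv2.resize(a,None,fx=3,fy=3,interpolation=2))
```

```text
(no output)
```

View pics/top0c.png

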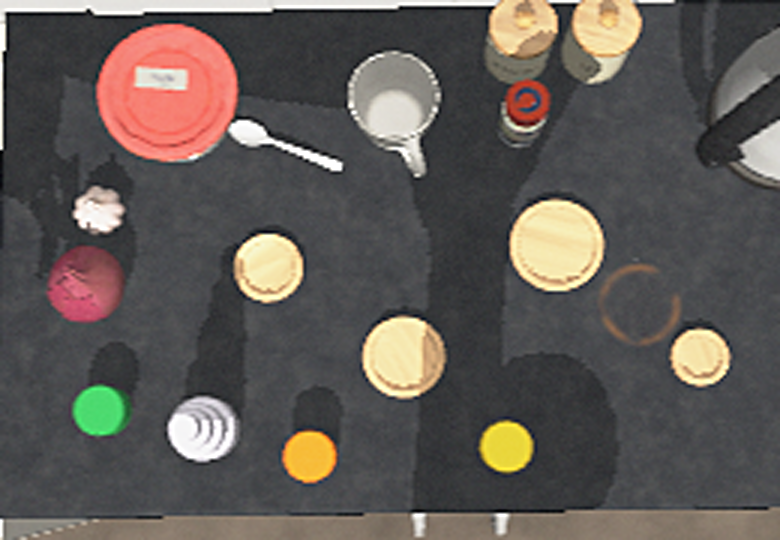

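View pics/scene0c.png

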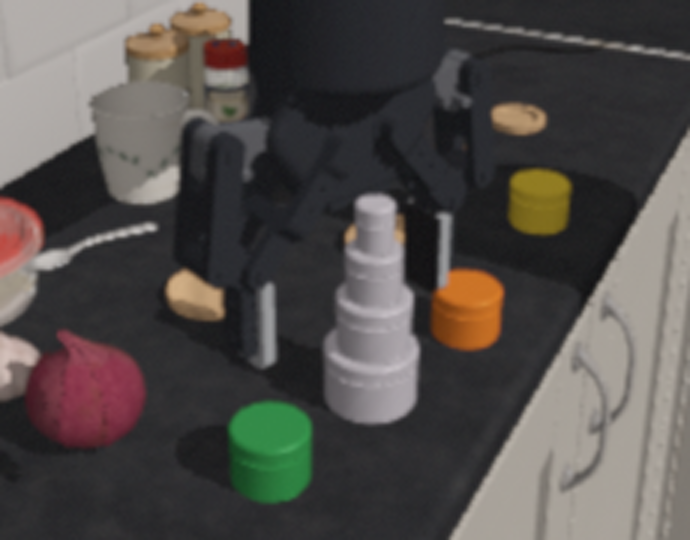

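The stack is at top-crop (202,428), with green and orange look-alike tins on either side of it. The dishes are xl (557,245), l (404,357), m (269,267) and s (700,356). Next I'll locate them by colour.

```bash
cat > h.py <<'E'
import numpy as np,cv2
from plant import *
def ray(n,u,v,z,st=None):
    "pixel -> world point on the plane at height z"
    p=camera_params(n)
    d=np.array([(u-p["cx"])/p["fx"],-(v-p["cy"])/p["fy"],-1.])
    if n=="wrist":
        r,pi,y=np.radians(st["orientation"]);T=np.eye(4)
        Rx=cv2.Rodrigues(np.array([r,0,0]))[0];Ry=cv2.Rodrigues(np.array([0,pi,0]))[0];Rz=cv2.Rodrigues(np.array([0,0,y]))[0]
        T[:3,:3]=Rz@Ry@Rx;T[:3,3]=st["position"];M=T@p["T_tool_cam"]
    else: M=np.linalg.inv(p["extrinsics"])
    o=M[:3,3];w=M[:3,:3]@d
    return o+w*(z-o[2])/w[2]
def blobs(im,n,lo,hi,z,st=None,amin=60):
    "colour blobs (HSV): area-equivalent metric circle at height z"
    m=cv2.inRange(cv2.cvtColor(im,cv2.COLOR_RGB2HSV),lo,hi)
    out=[]
    for c in cv2.findContours(m,cv2.RETR_EXTERNAL,cv2.CHAIN_APPROX_NONE)[0]:
        if cv2.contourArea(c)<amin: continue
        c=cv2.convexHull(c)
        w=np.array([ray(n,u,v,z,st)[:2] for u,v in c[:,0]],np.float32)*1000
        (x,y),r=cv2.minEnclosingCircle(w)
        mm=cv2.moments(w.reshape(-1,1,2))
        out.append((c[:,0].mean(0).round(),np.round([mm["m10"]/mm["m00"],mm["m01"]/mm["m00"]],1),"r",round(r,1),"req",round(float(np.sqrt(cv2.contourArea(w)/np.pi)),1)))
    return out
E
python3 - <<'E'
from h import *
im=cv2.imread("pics/top0.png")[:,:,::-1].copy()
print("dishes");[print(b) for b in blobs(im,"top",(10,50,80),(25,180,255),.01)]
print("stack");[print(b) for b in blobs(im,"top",(100,0,120),(180,50,255),.044)]
print(im[253,257],im[250,250],im[260,262])
for k,(u,v,z) in dict(S=(253,252.5,.154),M=(256,252.5,.12),X=(257.5,253,.044)).items(): print(k,ray("top",u,v,z))
E
```

```text
dishes
(array([100., 330.]), array([132.9, 795.5]), 'r', 45.5, 'req', 35.0)
(array([ 58., 355.]), array([ 30.8, 950.2]), 'r', 248.6, 'req', 147.9)
(array([423., 227.]), array([ 432.3, -219.9]), 'r', 32.0, 'req', 30.4)
(array([324., 227.]), array([437.9,  94.2]), 'r', 45.0, 'req', 43.3)
(array([627., 245.]), array([ 362.8, -860.9]), 'r', 182.7, 'req', 77.8)
(array([279., 199.]), array([534.8, 238.4]), 'r', 38.3, 'req', 36.7)
(array([376., 191.]), array([554.4, -72.3]), 'r', 51.3, 'req', 49.9)
(array([599., 182.]), array([ 573.9, -785.7]), 'r', 39.1, 'req', 24.6)
(array([267., 305.]), array([233.1, 244.8]), 'r', 623.5, 'req', 406.2)
(array([364., 120.]), array([799.5, -43.5]), 'r', 39.8, 'req', 37.5)
(array([571., 117.]), array([ 793. , -728.1]), 'r', 30.1, 'req', 24.7)
(array([391., 119.]), array([ 799.7, -134.8]), 'r', 39.1, 'req', 38.0)
(array([592.,  55.]), array([1003.2, -813.8]), 'r', 27.1, 'req', 16.6)
(array([567.,  16.]), array([1143.7, -742.6]), 'r', 44.2, 'req', 27.0)
(array([341.,  70.]), array([1036.5,   66.5]), 'r', 966.5, 'req', 447.5)
stack
(array([359., 344.]), array([67.7,  9.3]), 'r', 210.0, 'req', 161.8)
(array([377., 305.]), array([204.2, -61.1]), 'r', 34.3, 'req', 15.9)
(array([256., 252.]), array([363.5, 302.5]), 'r', 36.0, 'req', 33.8)
[230 225 232] [246 246 247] [250 248 250]
S [0.36251232 0.29460252 0.154     ]
M [0.36280789 0.2922201  0.12      ]
X [0.36215481 0.3011782  0.044     ]
```

```bash
python3 -m pendant '[[[0,0,0,6.5],[0,0,0,6.5],[0,0,0,6.5],[0,0,0,6.5],[0,0,0,6.5],[0,0,0,6.5],[0,0,0,6.5],[0,0,0,6.5],[0,0,0,6.5],[0,0,0,7.0],[0,0,0,0]]]' 85
```

```text
t: 2.02
position: [0.2587, 0.5689, 0.2313]
orientation: [180.0, -0.0, 89.9]
force: [0.5, -0.3, 0.2]
opening: 0.998
finger_force: 0.0
```

```bash
python3 -m pendant '[[[-26.7,10.4,0,0],[-26.7,10.4,0,0],[-26.7,10.4,0,0],[-26.7,10.4,0,0],[-26.7,10.4,0,0],[-26.7,10.4,0,0],[-26.7,10.4,0,0],[-26.7,10.4,0,0],[-26.7,10.4,0,0],[-26.7,10.4,0,0],[0,0,0,0],[0,0,0,0]]]' 60 40
python3 - <<'E'
from h import *
s=read_state();im=camera("wrist");cv2.imwrite("pics/w1.png",im[:,:,::-1]);print(s["position"],s["orientation"])
for d in trace("wrist","tin_s"):
    print(d["conf"],d["extent"])
E
```

```text
t: 3.02
position: [0.3634, 0.3011, 0.2315]
orientation: [180.0, -0.0, 90.0]
force: [0.0, 0.8, -0.4]
opening: 0.704
finger_force: 0.0
[0.36341538 0.30114438 0.23153993] [ 1.79972488e+02 -3.48198002e-02  9.00358123e+01]
0.77 [304.9, 180.5, 32.3, 44.3]
0.77 [319.0, 36.3, 49.0, 58.7]
0.64 [275.2, 233.9, 43.5, 46.5]
0.63 [299.2, 165.8, 43.8, 39.7]
0.55 [294.8, 153.4, 53.2, 40.9]
0.4 [534.2, 286.4, 105.8, 106.5]
```

View pics/w1.png

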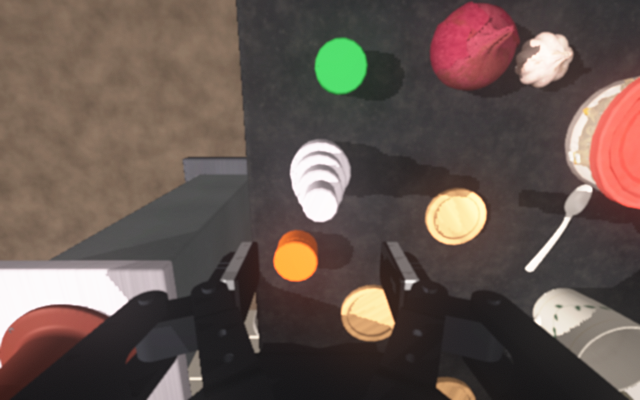

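The stack's small lid is at about (321,207), with the orange tin at (296,256). Next I'll fit the lids.

Run:
```python
from h import *
s=read_state();im=cv2.imread("pics/w1.png")
for u,v,z in [(321,206,.154),(305,206,.154),(337,206,.154),(318,186,.12)]: print(ray("wrist",u,v,z,s))
a=im[130:230,270:370]; cv2.imwrite("pics/w1c.png",cv2.resize(a,None,fx=6,fy=6,interpolation=2))
g=im.astype(int).sum(2)
o=np.array([.362,.297])
m=np.zeros(im.shape,np.uint8)
```

```text
[0.36296229 0.30346371 0.154     ]
[0.35093648 0.303429   0.154     ]
[0.37498678 0.30349841 0.154     ]
[0.36054798 0.31028269 0.12      ]
```

View pics/w1c.png

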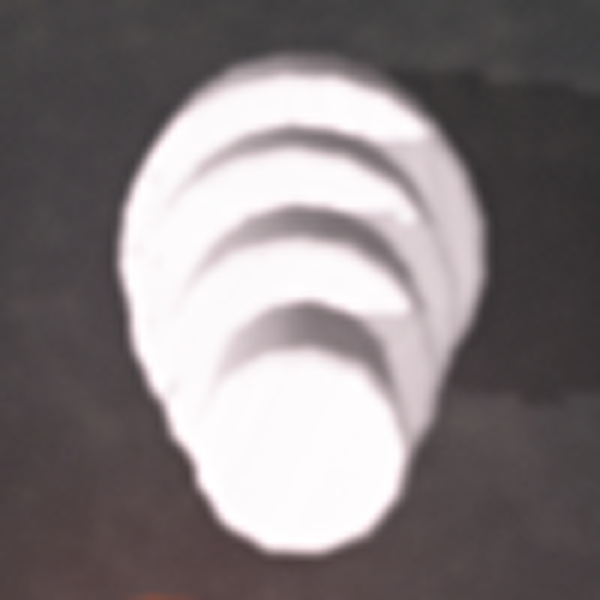

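```bash
python3 -m pendant '[[[1,-0.5,12,0],[2,-0.5,12,0],[0,0,12,0],[0,0,12,0],[0,0,12,0],[0,0,12,0],[0,0,12,0],[0,0,10,0],[0,0,5,0],[0,0,0,0],[0,0,0,0]]]' 60 40
python3 -m pendant '[[[0,0,0,0],[0,0,0,0],[0,0,0,0],[0,0,0,0],[0,0,0,0],[0,0,0,0],[0,0,0,0],[0,0,0,0]]]' 15 40
python3 - <<'E'
from h import *
cv2.imwrite("pics/w2.png",cv2.resize(camera("wrist")[100:350,150:500],(700,500))[:,:,::-1])
E
```

```text
t: 4.03
position: [0.362, 0.305, 0.1322]
orientation: [-180.0, 0.0, 90.0]
force: [-0.9, 0.6, 0.0]
opening: 0.699
finger_force: 0.0
t: 4.7
position: [0.3626, 0.3054, 0.1334]
orientation: [179.9, -0.1, 90.0]
force: [0.1, -1.0, 6.0]
opening: 0.301
finger_force: 39.6
```

View pics/w2.png

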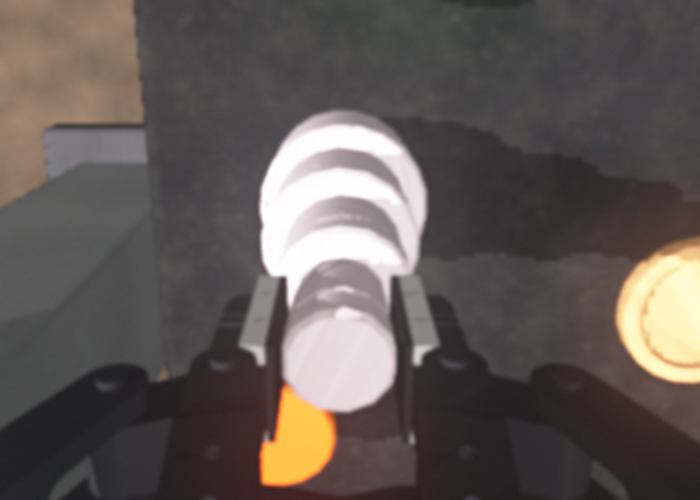

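```bash
python3 -m pendant '[[[0,0,-6,0],[0,0,-12,0],[0,0,-14,0],[0,0,-14,0],[0,0,-14,0],[-10,3,0,0],[-20,3,0,0],[-25,3,0,0],[-28,3,0,0],[-28,3,0,0],[-28,3,0,0],[-28,3,0,0]]]'
python3 -m pendant '[[[-28,4,0,0],[-28,4,0,0],[-28,4,0,0],[-28,4,0,0],[-28,4,0,0],[-28,4,0,0],[-28,4,0,0],[-28,4,0,0],[-28,4,0,0],[-28,4,0,0],[-28,4,0,0],[-28,4,0,0]]]'
python3 -m pendant '[[[-15,0.5,0,0],[-7,0,0,0],[0,0,10,0],[0,0,0,0]]]'
python3 - <<'E'
from h import *
s=read_state();im=camera("wrist");cv2.imwrite("pics/w3.png",im[:,:,::-1]);print(s["position"],s["opening"])
[print(b) for b in blobs(im,"wrist",(10,50,80),(25,180,255),.01,s,300)]
E
```

```text
t: 5.75
position: [0.3824, 0.1362, 0.1915]
orientation: [-179.9, 0.0, 90.1]
force: [0.8, 0.2, 0.7]
opening: 0.298
finger_force: 39.4
t: 6.75
position: [0.4303, -0.1997, 0.1915]
orientation: [-179.9, -0.0, 90.0]
force: [0.6, 0.5, -1.2]
opening: 0.298
finger_force: 39.4
t: 7.08
position: [0.4304, -0.219, 0.1797]
orientation: [-179.8, -0.2, 90.0]
force: [0.0, 0.4, -0.3]
opening: 0.302
finger_force: 39.4
[ 0.43042414 -0.21901448  0.17968526] 0.3020824967721465
(array([322., 180.]), array([ 430.6, -218.5]), 'r', 31.8, 'req', 31.4)
(array([358., 147.]), array([ 467.7, -182.5]), 'r', 32.0, 'req', 16.8)
(array([115., 150.]), array([ 191.8, -199.3]), 'r', 105.8, 'req', 80.6)
(array([411., 103.]), array([ 516.6, -146.5]), 'r', 31.2, 'req', 16.2)
(array([448.,  51.]), array([552.5, -84.5]), 'r', 51.7, 'req', 42.9)
```

View pics/w3.png

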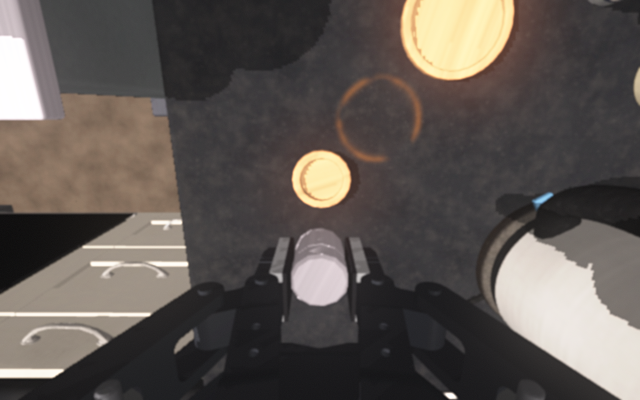

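```bash
python3 -m pendant '[[[0,0,15,0],[0,0,22,0],[0,0,22,0],[0,0,22,0],[0,0,22,0],[0,0,20,0],[0,0,15,0],[0,0,10,0],[0,0,6,0],[0,0,4,0],[0,0,2,0],[0,0,0,0]]]'
python3 -m pendant '[[[0,0,0.7,0],[0,0,0.7,0],[0,0,0,0]]]'
```

```text
t: 8.13
position: [0.4322, -0.22, 0.0227]
orientation: [180.0, 0.0, 90.1]
force: [-0.4, -0.3, 0.2]
opening: 0.3
finger_force: 39.4
t: 8.38
position: [0.4322, -0.2202, 0.0214]
orientation: [180.0, 0.0, 90.0]
force: [-0.1, 0.2, -0.4]
opening: 0.3
finger_force: 39.4
```

```bash
python3 -m pendant '[[[0,0,0.8,0],[0,0,0.8,0],[0,0,0,0]]]'
python3 -m pendant '[[[0,0,0.7,0],[0,0,0,0],[0,0,0,0]]]'
```

```text
t: 8.63
position: [0.4318, -0.2199, 0.0192]
orientation: [-180.0, -0.0, 90.0]
force: [-0.0, -0.3, 0.0]
opening: 0.301
finger_force: 39.4
t: 8.88
position: [0.4318, -0.2199, 0.0185]
orientation: [-180.0, -0.0, 90.0]
force: [-0.5, -0.0, -0.3]
opening: 0.298
finger_force: 39.4
```

```bash
python3 -m pendant '[[[0,0,0.7,0],[0,0,0,0],[0,0,0,0]]]'
python3 -m pendant '[[[0,0,0.7,0],[0,0,0,0],[0,0,0,0]]]'
```

```text
t: 9.13
position: [0.4319, -0.22, 0.0184]
orientation: [-180.0, 0.0, 90.1]
force: [-2.7, 0.9, 4.6]
opening: 0.298
finger_force: 40.0
t: 9.38
position: [0.432, -0.2201, 0.0184]
orientation: [-180.0, -0.0, 90.1]
force: [-3.6, 2.4, 9.4]
opening: 0.296
finger_force: 40.5
```

```bash
python3 -m pendant '[[[0,0,-0.7,0],[0,0,0,0],[0,0,0,0],[0,0,0,0],[0,0,-15,0],[0,0,-25,0],[0,0,-30,0],[0,0,-30,0],[0,0,-30,0],[0,0,-30,0],[0,0,-12,0],[0,0,0,0]]]' 60
python3 - <<'E'
from h import *
s=read_state();im=camera("wrist");cv2.imwrite("pics/w4.png",im[120:320,200:440][:,:,::-1]);print(s["position"])
print([(d["conf"],d["extent"]) for d in trace("wrist","tin_s")])
E
python3 -m pendant '[[[12,-3,0,0],[28,-4,0,0],[35,-5,0,0],[35,-5,0,0],[35,-5,0,0],[35,-5,0,0],[35,-5,0,0],[35,-5,0,0],[35,-5,0,0],[35,-5,0,0],[35,-5,0,0],[35,-5,0,0]]]' 60
python3 -m pendant '[[[35,-5,0,0],[35,-5,0,0],[30,-3,0,0],[20,-1,0,0],[10,0,0,0],[5,0,0,0],[0,0,0,0],[0,0,0,0]]]' 65
python3 - <<'E'
from h import *
s=read_state();im=camera("wrist");cv2.imwrite("pics/w5.png",im[:,:,::-1]);print(s["position"])
a=np.vstack([cv2.resize(im[130:230,250:390],None,fx=5,fy=5,interpolation=2)]);cv2.imwrite("pics/w5c.png",a[:,:,::-1])
E
```

```text
t: 10.38
position: [0.4337, -0.2212, 0.1937]
orientation: [179.7, 0.2, 90.0]
force: [-0.3, 0.2, -0.3]
opening: 0.706
finger_force: 0.0
[ 0.43367382 -0.22122304  0.19367429]
[(0.6, [303.2, 166.5, 28.6, 29.5])]
t: 11.48
position: [0.372, 0.1717, 0.1871]
orientation: [-179.8, 0.0, 90.1]
force: [1.0, -1.1, 0.8]
opening: 0.7
finger_force: 0.0
t: 12.15
position: [0.3601, 0.3041, 0.189]
orientation: [-179.9, 0.1, 90.0]
force: [-0.2, -0.4, 0.1]
opening: 0.76
finger_force: 0.0
[0.36008646 0.304106   0.18897082]
```

View pics/w4.png

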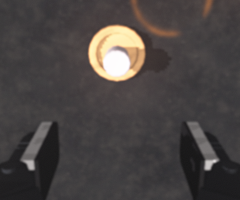

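View pics/w5c.png

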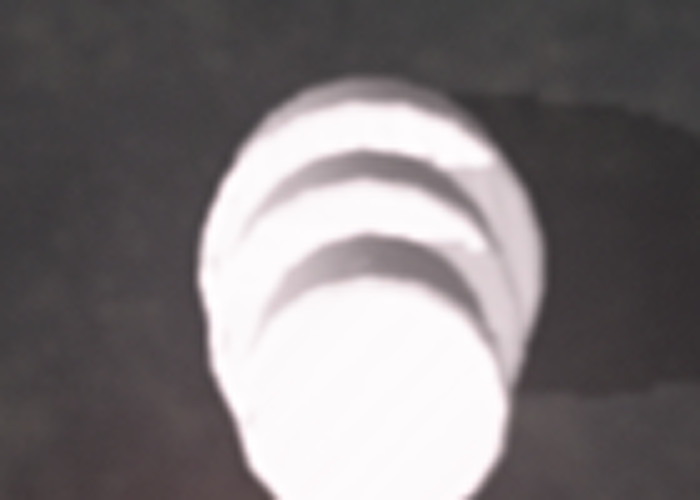

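tin_s stands in its coaster. The M lid is at about (325,211), 52 px wide.

Run:
```python
from h import *
s=read_state()
for u,v,z in [(325,211,.12),(299,211,.12),(351,211,.12)]: print(ray("wrist",u,v,z,s))
```

```text
[0.36328403 0.30377426 0.12      ]
[0.34437506 0.30376736 0.12      ]
[0.38218672 0.30378115 0.12      ]
```

```bash
python3 -m pendant '[[[0,1.5,12,0],[0,1.7,12,0],[0,0,12,0],[0,0,12,0],[0,0,12,0],[0,0,12,0],[0,0,11,0],[0,0,7,0],[0,0,3,0],[0,0,0,0],[0,0,0,0],[0,0,0,0]]]' 65
python3 -m pendant '[[[0,0,0,0],[0,0,0,0],[0,0,0,0],[0,0,0,0],[0,0,0,0],[0,0,0,0],[0,0,0,0],[0,0,0,0]]]' 25 40
```

```text
t: 13.2
position: [0.3642, 0.3054, 0.0978]
orientation: [179.9, -0.0, 90.1]
force: [0.3, 1.2, -0.2]
opening: 0.757
finger_force: 0.0
t: 13.87
position: [0.3642, 0.3054, 0.0978]
orientation: [179.9, -0.0, 90.0]
force: [-0.3, -0.7, 6.2]
opening: 0.455
finger_force: 40.8
```

```bash
python3 -m pendant '[[[0,0,-6,0],[0,0,-14,0],[0,0,-15,0],[0,0,-15,0],[-4,10,0,0],[-8,20,0,0],[-10,25,0,0],[-11,28,0,0],[-11,28,0,0],[-10,28,0,0],[-8,20,0,0],[-5,11,0,0]]]'
python3 -m pendant '[[[0,0,0,0],[0,0,0,0]]]'
python3 - <<'E'
from h import *
s=read_state();im=camera("wrist");cv2.imwrite("pics/w6.png",im[:,:,::-1]);print(s["position"])
[print(b) for b in blobs(im,"wrist",(10,50,80),(25,180,255),.01,s,300)]
E
```

```text
t: 14.87
position: [0.5355, 0.2363, 0.1454]
orientation: [-179.9, 0.1, 89.9]
force: [0.1, 0.4, -1.1]
opening: 0.454
finger_force: 40.5
t: 15.03
position: [0.5332, 0.2377, 0.1457]
orientation: [-179.9, 0.0, 90.0]
force: [-1.0, -0.9, -0.7]
opening: 0.455
finger_force: 40.5
[0.53315853 0.23767651 0.14570524]
(array([322., 180.]), array([534.9, 241.1]), 'r', 38.2, 'req', 37.4)
(array([ 21., 137.]), array([265.4, 288.6]), 'r', 90.2, 'req', 40.3)
```

```bash
python3 -m pendant '[[[1.5,1,12,0],[0,0,18,0],[0,0,20,0],[0,0,20,0],[0,0,20,0],[0,0,14,0],[0,0,9,0],[0,0,6,0],[0,0,3,0],[0,0,2,0],[0,0,0,0],[0,0,0,0]]]'
python3 -m pendant '[[[0,0,0.8,0],[0,0,0.8,0],[0,0,0.8,0],[0,0,0.6,0],[0,0,0,0],[0,0,0,0]]]'
```

```text
t: 16.08
position: [0.5354, 0.2399, 0.0239]
orientation: [179.9, -0.0, 90.0]
force: [-0.8, 0.2, -0.7]
opening: 0.456
finger_force: 40.5
t: 16.58
position: [0.5346, 0.2396, 0.0198]
orientation: [-180.0, 0.0, 90.0]
force: [-0.4, -0.9, -0.1]
opening: 0.454
finger_force: 40.5
```

```bash
python3 -m pendant '[[[0,0,0.7,0],[0,0,0.7,0],[0,0,0,0],[0,0,0,0]]]'
python3 -m pendant '[[[0,0,0,0],[0,0,0,0],[0,0,0,0],[0,0,0,0],[0,0,-10,0],[0,0,-20,0],[0,0,-25,0],[0,0,-25,0],[0,0,-25,0],[0,0,-20,0],[0,0,-10,0],[0,0,0,0]]]' 75
python3 - <<'E'
from h import *
s=read_state();im=camera("wrist");cv2.imwrite("pics/w7.png",im[110:310,200:440][:,:,::-1]);print(s["position"])
E
python3 -m pendant '[[[4,-10,0,0],[8,-20,0,0],[10,-27,0,0],[11,-28,0,0],[11,-28,0,0],[10,-28,0,0],[7,-20,0,0],[4,-11,0,0],[0,0,0,0],[0,0,0,0]]]'
python3 - <<'E'
from h import *
s=read_state();im=camera("wrist");print(s["position"])
a=np.vstack([cv2.resize(im[120:240,250:400],None,fx=5,fy=5,interpolation=2)]);cv2.imwrite("pics/w8c.png",a[:,:,::-1])
E
```

```text
t: 16.92
position: [0.5348, 0.2397, 0.0189]
orientation: [180.0, 0.0, 90.1]
force: [-1.2, -0.9, 2.7]
opening: 0.452
finger_force: 40.7
t: 17.92
position: [0.5366, 0.2403, 0.1575]
orientation: [179.6, -0.1, 90.1]
force: [0.9, -0.8, 0.5]
opening: 0.88
finger_force: 0.0
[0.53658738 0.24026561 0.15746945]
t: 18.8
position: [0.3621, 0.3043, 0.1525]
orientation: [-180.0, 0.1, 90.1]
force: [-0.5, 0.1, 0.9]
opening: 0.881
finger_force: 0.0
[0.36206185 0.30431715 0.15248072]
```

View pics/w7.png

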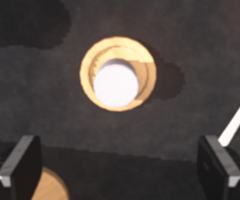

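View pics/w8c.png

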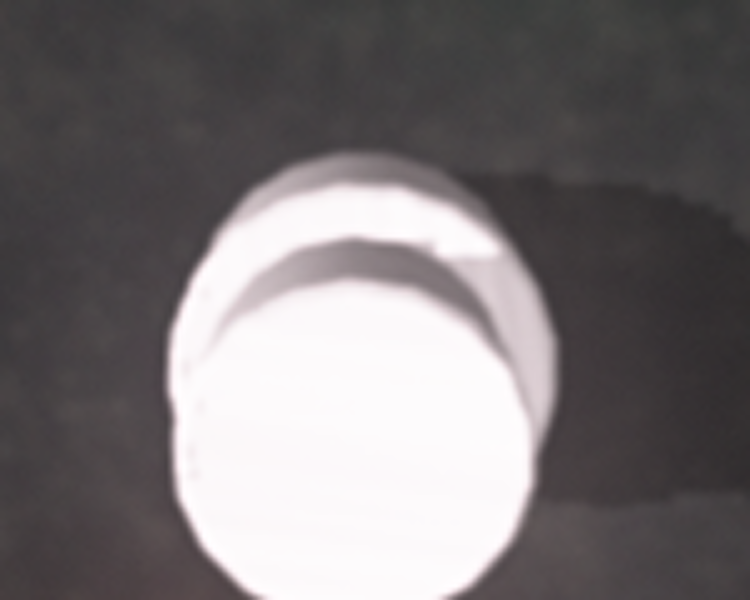

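tin_m stands in its coaster. The L lid is centred near (321.5,212).

```bash
python3 - <<'E'
from h import *
s=read_state()
for u,v,z in [(321.5,212,.084),(286,212,.084),(357,212,.084)]: print(ray("wrist",u,v,z,s))
E
python3 -m pendant '[[[0,1,10,0],[0,0,14,0],[0,0,16,0],[0,0,16,0],[0,0,15,0],[0,0,13,0],[0,0,8,0],[0,0,3,0],[0,0,0,0],[0,0,0,0],[0,0,0,0]]]' 78
```

```text
[0.36326607 0.30341703 0.084     ]
[0.33746706 0.30338009 0.084     ]
[0.3890565  0.30345396 0.084     ]
t: 19.77
position: [0.3645, 0.3049, 0.0594]
orientation: [179.9, -0.1, 90.0]
force: [0.8, -0.2, -0.1]
opening: 0.911
finger_force: 0.0
```

```bash
python3 -m pendant '[[[-1,-1,2,0],[0,0,1.5,0],[0,0,0,0],[0,0,0,0]]]' 78
python3 -m pendant '[[[0,0,0,0],[0,0,0,0],[0,0,0,0],[0,0,0,0],[0,0,0,0],[0,0,0,0],[0,0,0,0],[0,0,0,0]]]' 38 40
```

```text
t: 20.1
position: [0.3626, 0.3035, 0.0551]
orientation: [180.0, -0.0, 90.1]
force: [-0.2, 0.1, 0.6]
opening: 0.913
finger_force: 0.0
t: 20.77
position: [0.363, 0.3037, 0.0554]
orientation: [180.0, -0.0, 90.0]
force: [0.4, 0.5, 3.0]
opening: 0.606
finger_force: 42.6
```

```bash
python3 -m pendant '[[[0,0,-6,0],[0,0,-14,0],[0,0,-18,0],[0,0,-18,0],[-20,7,-4,0],[-30,10,0,0],[-34,12,0,0],[-35,13,0,0],[-35,13,0,0],[-30,12,0,0],[-18,6,0,0],[-7,2,0,0]]]'
python3 -m pendant '[[[0,0,0,0],[0,0,0,0]]]'
python3 - <<'E'
from h import *
s=read_state();im=camera("wrist");cv2.imwrite("pics/w9.png",im[:,:,::-1]);print(s["position"])
[print(b) for b in blobs(im,"wrist",(10,50,80),(25,180,255),.01,s,300)]
E
```

```text
t: 21.77
position: [0.4377, 0.0921, 0.1143]
orientation: [-179.9, 0.0, 89.8]
force: [-0.2, 0.9, -1.6]
opening: 0.605
finger_force: 42.4
t: 21.93
position: [0.437, 0.0949, 0.1144]
orientation: [-179.9, -0.0, 90.0]
force: [0.8, 0.6, -1.8]
opening: 0.603
finger_force: 42.4
[0.43702638 0.09485726 0.11436408]
(array([448., 374.]), array([564.4, -90.3]), 'r', 33.8, 'req', 23.7)
(array([600., 346.]), array([718.8, -51.4]), 'r', 41.5, 'req', 31.5)
(array([138., 275.]), array([272.2,  19.1]), 'r', 17.7, 'req', 10.5)
(array([323., 179.]), array([436.2, 102.9]), 'r', 44.5, 'req', 40.1)
(array([172.,  50.]), array([324.5, 205.3]), 'r', 28.7, 'req', 22.1)
(array([452.,  34.]), array([533.1, 223.5]), 'r', 38.2, 'req', 26.9)
(array([61., 90.]), array([238.3, 192.6]), 'r', 66.1, 'req', 49.0)
```

```bash
python3 -m pendant '[[[0,0.5,10,0],[0,0,18,0],[0,0,20,0],[0,0,16,0],[0,0,12,0],[0,0,8,0],[0,0,5,0],[0,0,3,0],[0,0,2,0],[0,0,0,0],[0,0,0,0]]]'
python3 -m pendant '[[[0,0,0.8,0],[0,0,0.8,0],[0,0,0.6,0],[0,0,0.6,0],[0,0,0,0],[0,0,0,0]]]'
```

```text
t: 22.9
position: [0.4389, 0.0947, 0.0216]
orientation: [179.9, -0.0, 90.1]
force: [-1.4, 0.8, -1.3]
opening: 0.606
finger_force: 42.4
t: 23.4
position: [0.4383, 0.0945, 0.0182]
orientation: [-180.0, 0.0, 90.0]
force: [-0.3, 0.2, -2.3]
opening: 0.608
finger_force: 42.4
```

```bash
python3 -m pendant '[[[0,0,0.7,0],[0,0,0.7,0],[0,0,0.5,0],[0,0,0,0],[0,0,0,0]]]'
python3 -m pendant '[[[0,0,0,0],[0,0,0,0],[0,0,0,0],[0,0,0,0],[0,0,-10,0],[0,0,-20,0],[0,0,-25,0],[0,0,-25,0],[0,0,-20,0],[0,0,-15,0],[0,0,-5,0],[0,0,0,0]]]' 85
python3 - <<'E'
from h import *
s=read_state();im=camera("wrist");cv2.imwrite("pics/w10.png",im[80:330,170:470][:,:,::-1]);print(s["position"])
E
python3 -m pendant '[[[10,-4,0,0],[24,-8,0,0],[30,-11,0,0],[32,-12,0,0],[32,-12,0,0],[32,-12,0,0],[28,-10,0,0],[15,-5,0,0],[6,-1,0,0],[0,0,0,0],[0,0,0,0],[0,0,0,0]]]'
python3 - <<'E'
from h import *
s=read_state();im=camera("wrist");print(s["position"])
a=np.vstack([cv2.resize(im[120:270,240:400],None,fx=4,fy=4,interpolation=2)]);cv2.imwrite("pics/w11c.png",a[:,:,::-1])
E
```

```text
t: 23.82
position: [0.4383, 0.0946, 0.0164]
orientation: [-180.0, 0.0, 90.0]
force: [-1.3, 1.0, 0.7]
opening: 0.605
finger_force: 42.6
t: 24.82
position: [0.4396, 0.0946, 0.1386]
orientation: [179.8, -0.0, 90.0]
force: [-0.0, 0.7, -0.5]
opening: 0.997
finger_force: 0.0
[0.43955544 0.09464229 0.13858056]
t: 25.87
position: [0.3631, 0.3026, 0.1356]
orientation: [-179.9, 0.1, 90.0]
force: [-0.6, -0.0, 0.8]
opening: 0.995
finger_force: 0.0
[0.3630818  0.30260653 0.13564126]
```

View pics/w10.png

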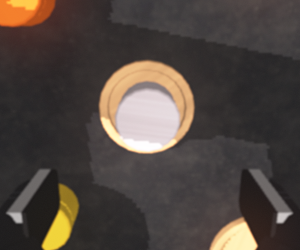

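View pics/w11c.png

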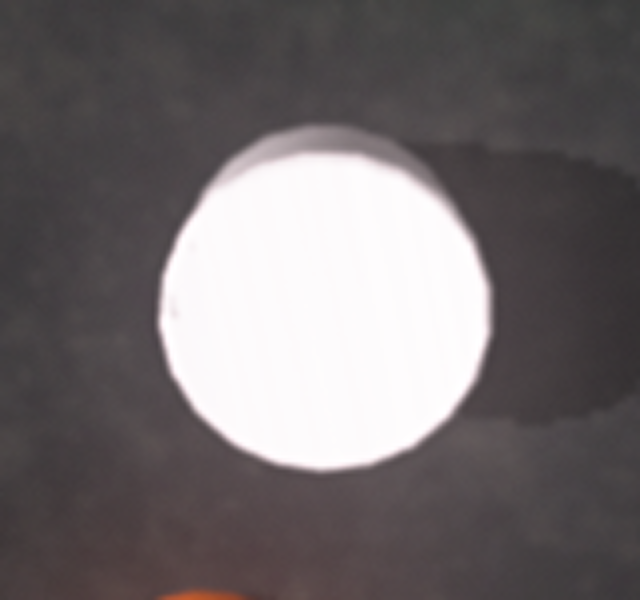

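tin_l stands in its coaster. The XL lid is centred at (321.3,197.5).

```bash
python3 - <<'E'
from h import *
s=read_state()
for u,v,z in [(321.3,197.5,.044),(279.5,197.5,.044),(363,197.5,.044)]: print(ray("wrist",u,v,z,s))
E
python3 -m pendant '[[[0,0,10,0],[0,0,14,0],[0,0,16,0],[0,0,16,0],[0,0,14,0],[0,0,8,0],[0,0,2,0],[0,0,0,0],[0,0,0,0],[0,0,0,0]]]' 85.4
```

```text
[0.36367569 0.3059078  0.044     ]
[0.33047363 0.30590985 0.044     ]
[0.39678298 0.30590574 0.044     ]
t: 26.75
position: [0.3639, 0.3038, 0.0574]
orientation: [179.9, -0.1, 90.0]
force: [-0.2, 0.9, 0.8]
opening: 1.002
finger_force: 0.0
```

```bash
python3 -m pendant '[[[1,0,5,0],[0.5,0,8,0],[0,0,9,0],[0,0,9,0],[0,0,7,0],[0,0,4,0],[0,0,2,0],[0,0,0,0],[0,0,0,0],[0,0,0,0]]]'
python3 -m pendant '[[[0,0,0,0],[0,0,0,0],[0,0,0,0],[0,0,0,0],[0,0,0,0],[0,0,0,0],[0,0,0,0],[0,0,0,0]]]' 50 50
```

```text
t: 27.58
position: [0.3635, 0.3052, 0.0127]
orientation: [180.0, -0.0, 90.0]
force: [0.7, 0.4, -0.1]
opening: 1.0
finger_force: 0.0
t: 28.25
position: [0.3639, 0.3055, 0.0133]
orientation: [179.9, -0.1, 90.0]
force: [-1.6, -0.9, 6.7]
opening: 0.753
finger_force: 56.3
```

```bash
python3 -m pendant '[[[0,0,-6,0],[0,0,-14,0],[0,0,-20,0],[0,0,-20,0],[0,0,-20,0],[-10,5,-14,0],[-22,11,0,0],[-30,15,0,0],[-33,17,0,0],[-34,17,0,0],[-34,17,0,0],[-34,17,0,0]]]'
python3 -m pendant '[[[-34,17,0,0],[-34,17,0,0],[-34,17,0,0],[-32,16,0,0],[-26,14,0,0],[-15,8,0,0],[-6,3,0,0],[0,0,0,0],[0,0,0,0],[0,0,0,0]]]'
python3 - <<'E'
from h import *
s=read_state();im=camera("wrist");cv2.imwrite("pics/w12.png",im[:,:,::-1]);print(s["position"])
[print(b) for b in blobs(im,"wrist",(10,50,80),(25,180,255),.01,s,600)]
E
```

```text
t: 29.25
position: [0.4617, 0.1064, 0.1055]
orientation: [-179.9, -0.0, 90.1]
force: [0.7, 0.3, -2.5]
opening: 0.757
finger_force: 56.0
t: 30.08
position: [0.5535, -0.0713, 0.1057]
orientation: [-179.9, -0.0, 90.1]
force: [-0.1, 0.8, -2.0]
opening: 0.76
finger_force: 56.0
[ 0.55352493 -0.07134961  0.10573502]
(array([565., 262.]), array([ 792.3, -142.4]), 'r', 90.9, 'req', 51.9)
(array([318., 178.]), array([554.2, -59.4]), 'r', 50.5, 'req', 43.3)
(array([499., 146.]), array([692.8, -28.5]), 'r', 26.3, 'req', 18.4)
(array([585., 124.]), array([768.6, -12.9]), 'r', 33.1, 'req', 19.7)
(array([152.,  19.]), array([438.6,  62.3]), 'r', 37.5, 'req', 18.7)
```

View pics/w12.png

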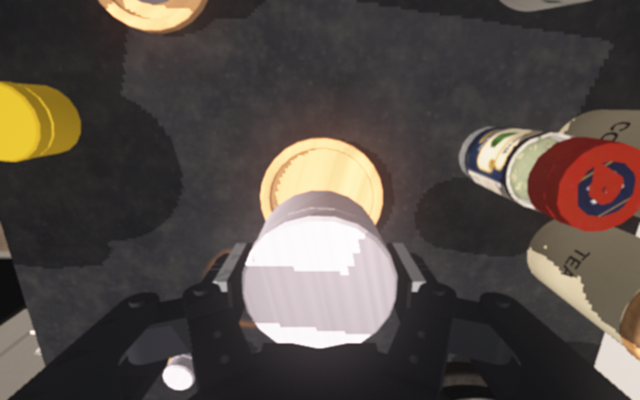

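```bash
python3 - <<'E'
from h import *
s=read_state()
print(ray("wrist",321.5,137.5,.01,s),ray("wrist",260,190,.01,s),ray("wrist",383.5,190,.01,s))
E
python3 -m pendant '[[[0,1,10,0],[0,0,18,0],[0,0,18,0],[0,0,14,0],[0,0,9,0],[0,0,6,0],[0,0,4,0],[0,0,2,0],[0,0,0,0],[0,0,0,0],[0,0,0,0]]]'
```

```text
[ 0.55391798 -0.02122743  0.01      ] [ 0.50476941 -0.06291144  0.01      ] [ 0.60382383 -0.06259976  0.01      ]
t: 31.05
position: [0.5562, -0.073, 0.0262]
orientation: [179.9, 0.0, 90.0]
force: [0.0, -0.4, -2.7]
opening: 0.753
finger_force: 56.0
```

```bash
python3 -m pendant '[[[1,-1,2,0],[0,0,2,0],[0,0,1,0],[0,0,0.7,0],[0,0,0,0],[0,0,0,0]]]'
python3 -m pendant '[[[0,0,0.6,0],[0,0,0.6,0],[0,0,0,0],[0,0,0,0]]]'
```

```text
t: 31.55
position: [0.5544, -0.0718, 0.0195]
orientation: [-180.0, -0.0, 90.0]
force: [0.8, 0.2, -2.5]
opening: 0.755
finger_force: 56.0
t: 31.88
position: [0.5545, -0.0719, 0.0184]
orientation: [180.0, -0.0, 90.0]
force: [-1.1, -0.2, -3.0]
opening: 0.755
finger_force: 56.2
```

```bash
python3 -m pendant '[[[0,0,0.7,0],[0,0,0,0],[0,0,0,0]]]'
python3 -m pendant '[[[0,0,0,0],[0,0,0,0],[0,0,0,0],[0,0,0,0],[0,0,0,0],[0,0,-5,0],[0,0,-15,0],[0,0,-25,0],[0,0,-30,0],[0,0,-30,0],[0,0,-30,0],[0,0,-15,0]]]' 85
python3 -m pendant '[[[0,0,-20,0],[20,-20,-20,0],[30,-20,0,0],[35,0,0,0],[35,0,0,0],[35,0,0,0],[35,0,0,0],[35,0,0,0],[35,0,0,0],[20,0,0,0],[0,0,0,0],[0,0,0,0]]]' 85
python3 - <<'E'
from h import *
im=camera("top");s=read_state();print(s["position"],s["t"])
cv2.imwrite("pics/top1.png",cv2.resize(im[110:290,190:450],None,fx=3,fy=3,interpolation=2)[:,:,::-1])
E
```

```text
t: 32.13
position: [0.5546, -0.0719, 0.0184]
orientation: [-180.0, 0.0, 90.0]
force: [-3.2, 0.3, 4.8]
opening: 0.757
finger_force: 56.5
t: 33.13
position: [0.5564, -0.0723, 0.1729]
orientation: [179.6, 0.1, 90.1]
force: [0.3, -0.0, -0.2]
opening: 0.998
finger_force: 0.0
t: 34.13
position: [0.514, 0.2089, 0.2079]
orientation: [180.0, 0.0, 90.2]
force: [-0.2, -0.0, -0.6]
opening: 0.997
finger_force: 0.0
[0.51410434 0.20803675 0.20782719] 34.1833
```

View pics/top1.png

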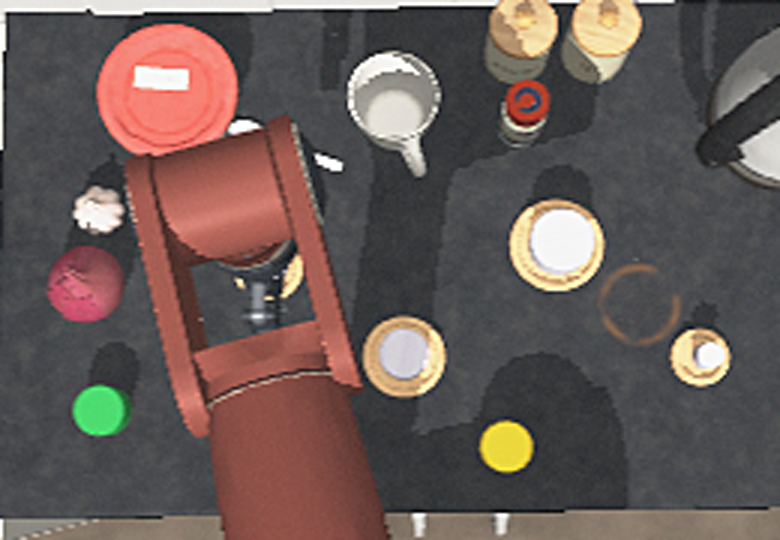

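The xl, l and s tins stand in their coasters. The s lid at (711,355) looks off-centre, so I'll check the lids for parallax.

Run:
```python
from h import *
for n,u,v,z in [("s",711,355,.039),("l",405,354,.045),("xl",562,240,.049)]: print(n,ray("top",u/3+190,v/3+110,z))
```

```text
s [ 0.43009164 -0.22540894  0.039     ]
l [0.4359323  0.09124017 0.045     ]
xl [ 0.5518622  -0.07450989  0.049     ]
```

```bash
python3 -c "
from plant import *
print(hand_in())"
```

```text
the job is handed in; nothing more can be done
None
```

All four tins were placed lid up and released in the coasters of their own size, and I handed the job in at about 34 s of the 128 s allowed; the hand-in returned no verdict. The mug and red-capped jar looked undisturbed in the last picture, and tin_m was confirmed only by its earlier wrist picture because the arm covered it at the end.

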